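# Make up two tool trays for the pottery class

## Task

Make up the two kit trays from the stock on the hardboard. The tray with the clay bowl gets the loop tool and the slip-trailing bottle, the tray with the clay tile gets the paddle, the block stamp and the underglaze jar: lay each long tool flat and lengthwise in its tray's long compartment and stand the rest upright in the narrow pot compartment beside the clay piece, everything flat on the compartment floor. Set things down rather than dropping them, and do not shift the bowl, the tile or the unfired pinch pot.

Things in the scene. Friction and masses are not known exactly. Their poses are not given: they have to be found in the camera images.
- loop_tool_c (a point): Ribbon trimming tool lying on the 5 mm stock hardboard: round wooden handle 26 mm thick, steel ferrule, flat pear-shaped steel loop 43 mm wide; 184 mm long, 70 g. Point: mid-length on its axis, 13 mm above what it lies on; x along the tool to the loop, z up. Handle from x = -92 to +20 mm, centre of mass near x = -33 mm. Grip across the handle.
- paddle_c (a point): Flat wooden clay paddle lying on the 5 mm stock hardboard: blade 110 mm long, 48 wide, 14 thick; handle 75 long, 24 wide, 18 thick, same flat underside; 185 mm long, 80 g. Point: mid-length, in the blade 17 mm from the handle, 7 mm above what it lies on; x along it to the blade's end, z up. Centre of mass near x = +9 mm.
- slip_bottle_c (a point): White plastic slip-trailing bottle with grey pointed nozzle, standing on the 5 mm stock hardboard: body 44 mm in diameter, straight to 46 mm up, then shoulder, 26 mm collar and nozzle to 80 mm; 75 g. Point: on its axis half-way up, 40 mm above its underside; z up.
- glaze_jar_c (a point): Squat glass jar of grey-green underglaze with black lid, standing on the 5 mm stock hardboard: 50 mm in diameter, 52 mm tall, 120 g. Point: on its axis half-way up, 26 mm above its underside; z up.
- stamp_c (a point): Wooden block stamp standing on the 5 mm stock hardboard: square foot 40 x 40 mm, 22 mm tall, round knob on top, 28 mm in diameter from 30 to 56 mm above the underside (gripped there); 60 mm tall, 60 g. Point: on its axis half-way up, 30 mm above its underside; x, y along the foot's sides, z up.
- tray_bowl: Fixed plywood tray holding the clay bowl, 270 (x) x 230 mm (y), on the left or right. Origin: underside centre; x away from robot, y left, turned up to 0.12 rad. Floor 6 mm thick; strips on it 8 mm wide, 8 mm high form compartments, inner sizes: LONG, centre (-68, 0) mm, 118 in x, 214 in y; POT, centre (63, 71), 128 in x, 72 in y; WORK (with the bowl), centre (63, -40), 128 x 134.
- tray_tile: Fixed plywood tray holding the clay tile, 270 (x) x 230 mm (y), on the left or right. Origin: underside centre; x away from robot, y left, turned up to 0.12 rad. Floor 6 mm thick; strips on it 8 mm wide, 8 mm high form compartments, inner sizes: LONG, centre (-68, 0) mm, 118 in x, 214 in y; POT, centre (63, 71), 128 in x, 72 in y; WORK (with the tile), centre (63, -40), 128 x 134.
- bowl: Damp grey-brown clay bowl standing loose in the work compartment of its tray: 100 mm across the rim, 45 mm tall. Origin: centre of its underside. Not to be shifted.
- tile: Damp grey-brown square clay tile with a pressed pattern, loose in the work compartment of its tray: 100 x 100 mm, 12 mm thick. Origin: centre of its underside. Not to be shifted.
- pinch_pot: Pale unfired pinch pot, an empty round cup 60 mm in diameter, 42 mm tall, standing in the row of upright things on the stock board (row across the robot's front, nearest it, about 74 mm apart; long tools lie behind). Origin: centre of its underside. Not to be shifted.

How it is judged:
By the outcome, as a careful person would: the job done as asked, in the order asked, and still so for the second after the job is handed in, with the robot touching nothing.
It also fails if it takes over 134 s, if anything falls off the work surface, if the arm or the gripper's body presses on something with over 40 N, if the wrist force passes 120 N, or if a joint passes its speed limit or range.

## Robot

A 6-joint arm with a two-finger parallel gripper is mounted at the origin on the work surface. World frame = base frame: x ahead of the robot, y to its left, z up, the work surface at z = 0. Lengths are in mm, angles in rad, forces in N, time in s.
With the tool pointing down it reaches from about 325 to 875 mm from the base axis. Payload 4.4 kg.
Tool frame: the origin (TCP) lies on the centre line of the jaws, within the pads' length; the fingertips stand ahead of it and the grasp point (between the pads) lies 6 mm ahead of it (ctrl.tcp_to_tips is the z of the fingertips in the tool frame, in mm); z points along the fingers, y is the line along which they close (so a half turn about z gives the same grasp; the last joint's range is limited). The gripper opens to 85 mm and grips with 20 to 120 N. Pads are 22 mm wide; open, the fingers measure 114 mm over their backs; the gripper's body (76 mm by 85 mm) begins 54 mm behind the grasp point. The pads swing forward as they close: fully open they stand 13 mm farther back than shut.
Start: joints at [-1.415, 0.207, 1.542, -0, 1.393, -0.15], TCP at [173.643, -548.157, 256.282] pointing down, gripper open.
Joint ranges: [-2.73, 2.73], [-0.86, 2.22], [0.23, 2.46], [-1.11, 4.25], [0.08, 2.63], [-2.82, 2.82]. Speed limits (rad/s): [2.79, 2.79, 3.14, 3.14, 3.14, 3.14].

## Interface

Orientations are given as a 3x3 rotation matrix whose columns are the frame's x, y, z axes.
In Python, from plant import ctrl, sensors, optics gives the robot as it stands. Calls block until the motion is done:
- ctrl.move_ptp(position, orientation): joint-space move of the TCP to a pose.
- ctrl.move_l(position, rot=None, vel=150, threshold=None): straight line of the TCP; rot=None keeps the orientation; vel is the mean speed in mm/s. With threshold (N) it stops when the force on the tool has changed by that much, and returns True; else False.
- ctrl.set_joints(angles): joint-space move.
- ctrl.gripper_to(opening, force=None): finger opening in mm; force is the grip in N (None keeps the last); returns when the fingers have stopped.
- ctrl.hold(seconds).
- ctrl.solve_ik(position, orientation): joint angles nearest the present ones, or None.
- sensors.read_state(): the state.
- optics.grab_frame(name): name is "scene" or "top" or "wrist"; returns (picture, depth): 384x512x3 uint8, red, green, blue; 384x512 float32, mm along the optical axis (not along the pixel's ray), 0 where there is no reading.
- optics.camera_params(name): a dict with "mtx" (3x3 intrinsics, pixels), "R" (3x3) and "t" (3): a world point X has camera coordinates R X + t; the wrist camera has in their place "T_tool_cam" (4x4, takes a point from camera to tool coordinates, whose origin is the TCP and whose axes are the flange's). Camera axes: x right, y down, z forward; pixel columns grow to the right and rows downward; lengths in mm; the calibration is good to about 2 mm. A picture is of the moment at which its call begins: read the wrist's pose just before it. camera_params takes no time and is no camera call.
A pose or a line that the arm cannot do raises ctrl.MotionError and nothing moves.
- ctrl.finish_job(): hands the job in; it is judged then, once.
The state is a dict: "t": time; "q": joint angles; "qvel": joint speeds; "tau": joint torques, N m; "eef_pos": TCP position; "eef_rot": TCP orientation; "force": force on the tool from outside, world axes, zero at the start; "wrist_torque": the same for the moment, N m; "grip_width": finger opening in mm; "grasp_force": force on a finger pad.
Only numpy, scipy, OpenCV 4.12 (cv2) and the standard library are available. Lean on these libraries where they do the work, as an engineer would, in place of code of your own. Each camera call takes 0.05 s, during which the arm holds its last target. There are 200 camera calls.

## Working session

There is one attempt and no reset: what is moved stays moved. The work goes in short steps, each a Python script; the robot and the scene stay as the last script left them, time stands still between calls to the robot, and variables do not carry over. Pictures are saved under pics/ and viewed, at most 14 in all, crops included, and the job is handed in when it is done.

```bash
ls; mkdir -p pics; python3 - <<'E'
from plant import ctrl,sensors,optics
import cv2,numpy as np
for n in ("top","scene"):
    p,d=optics.grab_frame(n); cv2.imwrite(f"pics/{n}0.png",p[:,:,::-1]); np.savez(f"{n}0.npz",p=p,d=d)
    print(n,optics.camera_params(n))
print(optics.camera_params("wrist"),ctrl.tcp_to_tips,sensors.read_state())
E
```

```text
pics
top {'mtx': array([[422.53036368,   0.        , 260.70110636],
       [  0.        , 422.53036368, 192.17245996],
       [  0.        ,   0.        ,   1.        ]]), 'R': array([[-5.85871865e-03, -9.99981964e-01, -1.32152540e-03],
       [-9.92674900e-01,  5.97537694e-03, -1.20668300e-01],
       [ 1.20674020e-01,  6.04883470e-04, -9.92692004e-01]]), 't': array([ -33.1134807 ,  557.73397991, 1222.73068445])}
scene {'mtx': array([[434.95324557,   0.        , 259.44234762],
       [  0.        , 434.95324557, 192.32106432],
       [  0.        ,   0.        ,   1.        ]]), 'R': array([[ 0.11811862,  0.99292446,  0.01220713],
       [ 0.67466207, -0.07122575, -0.73468224],
       [-0.7286145 ,  0.09501534, -0.67830155]]), 't': array([ -40.27457914, -331.0043139 , 1599.97332964])}
{'mtx': array([[281.44425786,   0.        , 257.13312986],
       [  0.        , 281.44425786, 189.55663294],
       [  0.        ,   0.        ,   1.        ]]), 'T_tool_cam': array([[ 2.38754278e-04, -9.65731695e-01, -2.59542359e-01,
         6.58547803e+01],
       [ 9.99999795e-01,  3.84695219e-04,
[... 309 characters left out ...]
6,
        1.39350168e+00, -1.50507105e-01]), 'qvel': array([-0.0003955 , -0.00140804, -0.00365919, -0.00245698,  0.00118327,
       -0.00069749]), 'tau': array([-6.18174854e-04, -3.84092832e+01, -2.92548877e+01, -2.99533203e-04,
        4.84613003e-03,  3.15107548e-05]), 'eef_pos': array([ 173.54313877, -547.52018562,  255.21515771]), 'eef_rot': array([[ 9.53304975e-01,  3.02009143e-01, -3.21425631e-04],
       [ 3.02009143e-01, -9.53302763e-01,  2.07850535e-03],
       [ 3.21311677e-04, -2.07852297e-03, -9.99997788e-01]]), 'force': array([ 0.05245747, -0.06606998, -0.32010873]), 'wrist_torque': array([0.01469804, 0.01714624, 0.04638631]), 'grasp_force': 0.0, 'grip_width': 85.4003362453822}
```

View pics/top0.png

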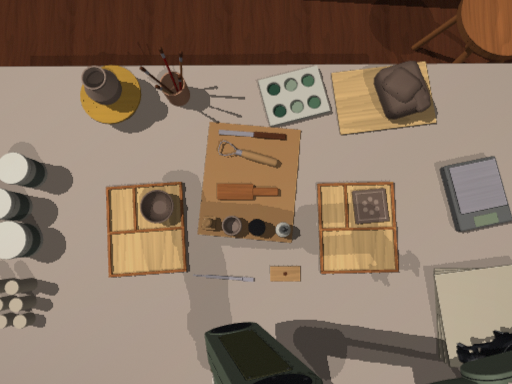

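View pics/scene0.png

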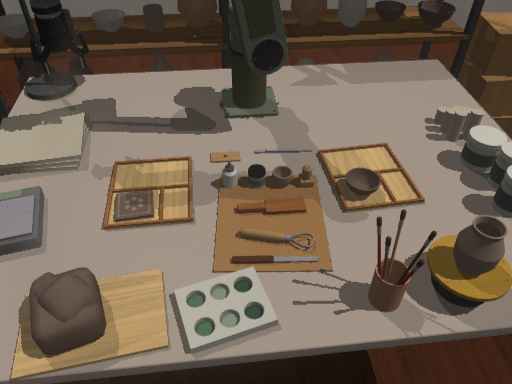

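```bash
cat > h.py <<'E'
import numpy as np,cv2
from plant import ctrl,sensors,optics
def cloud(n,p=None,d=None):
    if d is None: p,d=optics.grab_frame(n)
    c=optics.camera_params(n); v,u=np.mgrid[:384,:512]
    K=c["mtx"]; X=np.stack([(u-K[0,2])/K[0,0]*d,(v-K[1,2])/K[1,1]*d,d],-1)
    W=(X-c["t"])@c["R"]
    W[d<=0]=np.nan
    return p,W
E
python3 - <<'E'
from h import *
f=np.load("top0.npz"); p,W=cloud("top",f["p"],f["d"])
c=optics.camera_params("top")
# orthophoto at z=14, x 250..780, y -330..+470 ; 1px=1mm
gx,gy=np.mgrid[700:250:-1,400:-400:-1].astype(float)
P=np.stack([gx,gy,np.full_like(gx,10)],-1)@c["R"].T+c["t"]
q=P@c["mtx"].T
o=cv2.remap(p,(q[...,0]/q[...,2]).astype(np.float32),(q[...,1]/q[...,2]).astype(np.float32),cv2.INTER_CUBIC)
o=np.clip(o.astype(float)*1.5,0,255).astype(np.uint8)
for k in range(50,800,50): o[:,k]=(o[:,k]*.5+[0,120,120])
for k in range(50,450,50): o[k]=(o[k]*.5+[0,120,120])
cv2.imwrite("pics/ortho.png",o[:,:,::-1])
z=W[...,2]; print("table z",np.nanmedian(z[300:320,20:150]), np.nanmedian(z[240:244,210:290]))
for name,(u,v) in dict(stamp=(212,224),pot=(233,226),jar=(258,228),bottle=(284,230)).items():
    m=np.zeros(z.shape,bool); m[v-16:v+15,u-13:u+14]=1
    m&=z>20; w=W[m]; print(name,m.sum(),w.min(0),w.max(0))
    hi=w[w[:,2]>w[:,2].max()-8]; print("  top",hi.mean(0),len(hi), "mid",w.mean(0))
E
```

```text
table z -0.6916917257945782 -0.3849920480035858
stamp 225 [436.93421297  68.10379268  20.19469991] [488.23555252 139.09605113  70.10496058]
  top [467.760001   119.41414069  64.76070167] 43 mid [465.28977384 108.29929337  41.19576208]
pot 157 [431.00294409  21.63554815  20.1802692 ] [486.7557092   77.50689485  50.60293796]
  top [458.01614568  50.67770194  45.95221981] 88 mid [460.16858722  51.28070725  39.04182485]
jar 237 [428.07410291 -45.45654111  25.78560913] [476.5411629    1.00773057  62.20198263]
  top [452.93554213 -23.07183757  56.9418901 ] 188 mid [452.76461275 -22.87534547  55.60605046]
bottle 179 [ 424.33138937 -121.23225332   22.85567197] [465.07051182 -77.63626319  87.43894817]
  top [445.88755094 -99.62528228  83.73912435] 7 mid [445.42529981 -98.29745393  58.45152591]
```

View pics/ortho.png

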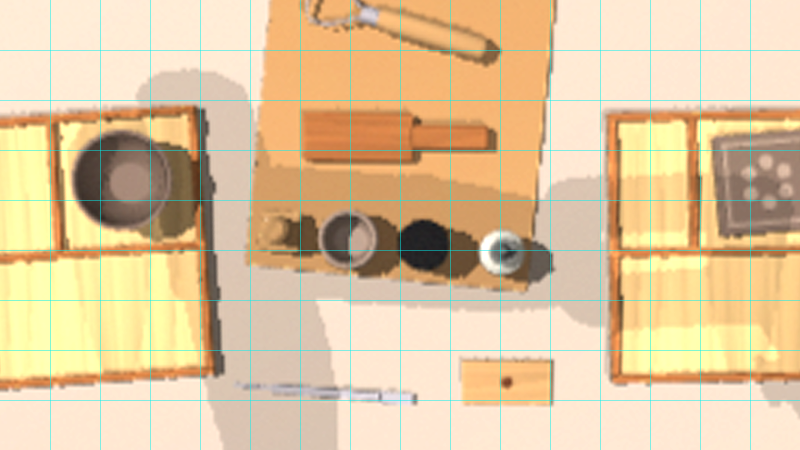

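```bash
cat > loc.py <<'E'
from h import *
from scipy.optimize import differential_evolution as DE
f=np.load("top0.npz"); p,W=cloud("top",f["p"],f["d"])
c=optics.camera_params("top")
def ortho(z,x0,x1,y0,y1):
    gx,gy=np.mgrid[x1:x0:-1,y1:y0:-1].astype(float)
    q=(np.stack([gx,gy,np.full_like(gx,z)],-1)@c["R"].T+c["t"])@c["mtx"].T
    return cv2.remap(p,(q[...,0]/q[...,2]).astype(np.float32),(q[...,1]/q[...,2]).astype(np.float32),cv2.INTER_CUBIC),gx,gy
def strips(x,y):
    inside=(abs(x)<135)&(abs(y)<115)
    L=(abs(x+68)<59)&(abs(y)<107);P=(abs(x-63)<64)&(abs(y-71)<36);K=(abs(x-63)<64)&(abs(y+40)<67)
    return inside&~(L|P|K),inside
out={}
for n,(y0,y1) in dict(tray_bowl=(170,470),tray_tile=(-470,-170)).items():
    o,gx,gy=ortho(14,250,620,y0,y1)
    s=cv2.cvtColor(o,cv2.COLOR_RGB2LAB).astype(float)
    redness=s[...,1]-128; red=np.clip(redness/12,0,1.5)
    red=cv2.GaussianBlur(red,(0,0),1)
    def cost(v):
        cs,sn=np.cos(v[2]),np.sin(v[2]);dx,dy=gx-v[0],gy-v[1]
        S,I=strips(cs*dx+sn*dy,-sn*dx+cs*dy)
        clay=(np.hypot(cs*dx+sn*dy-63,-sn*dx+cs*dy+40)<75)
        return -(red[S].mean()-red[I&~S&~clay].mean()-red[~I].mean())
    r=DE(cost,[(380,500),((y0+y1)/2-60,(y0+y1)/2+60),(-.15,.15)],seed=1,tol=1e-6,maxiter=80,popsize=12)
    print(n,r.x,r.fun); out[n]=r.x
    cs,sn=np.cos(r.x[2]),np.sin(r.x[2]);R=np.array([[cs,-sn],[sn,cs]])
    vis=np.clip(o*1.5,0,255).astype(np.uint8).copy()
    for cx,cy,a,b in((-68,0,118,214),(63,71,128,72),(63,-40,128,134),(0,0,270,230)):
        k=np.array([[cx+i*a/2,cy+j*b/2] for i,j in((1,1),(1,-1),(-1,-1),(-1,1))])@R.T+r.x[:2]
        cv2.polylines(vis,[np.stack([y1-k[:,1],620-k[:,0]],-1).astype(int)],True,(0,0,255))
    out[n+"v"]=vis
b,gx,gy=ortho(15,380,750,-180,170)
vis=np.hstack([out["tray_bowlv"],np.clip(b*1.5,0,255).astype(np.uint8),out["tray_tilev"]])
cv2.imwrite("pics/fit.png",cv2.resize(vis,None,fx=.84,fy=.84)[:,:,::-1])
# tools by height
z=W[...,2]
for n,(xa,xb,ya,yb,h) in dict(loop=(590,690,-130,120,13),paddle=(510,590,-130,140,12)).items():
    m=(W[...,0]>xa)&(W[...,0]<xb)&(W[...,1]>ya)&(W[...,1]<yb)&(z>h)&(z<45)
    w=W[m]; (rc,rs,ra)=cv2.minAreaRect(w[:,:2].astype(np.float32))
    t=w[:,:2]-w[:,:2].mean(0);e=np.linalg.svd(t,full_matrices=0)[2][0]
    print(n,m.sum(),rc,rs,ra,w.mean(0),w[:,2].max(),"dir",e,(t@e).min(),(t@e).max())
E
python3 loc.py
```

```text
tray_bowl [4.52979637e+02 3.09674760e+02 6.96438675e-02] -0.4086849145907644
tray_tile [ 4.54141445e+02 -3.23817569e+02  1.63905381e-02] -0.450091930823376
loop 351 (671.1773681640625, 3.4991226196289062) (182.9468231201172, 29.622821807861328) 77.1409912109375 [664.34235498 -21.43313505  26.09957714] 35.8949553307348 dir [0.24284942 0.970064  ] -65.55414907900801 117.26347391720047
paddle 769 (561.9083251953125, 11.254150390625) (193.5192413330078, 46.91123962402344) 89.50334930419922 [561.79491137  18.71887535  19.11982947] 29.53564926551602 dir [-0.01281308 -0.99991791] -89.36618027286328 104.23986043170505
```

View pics/fit.png

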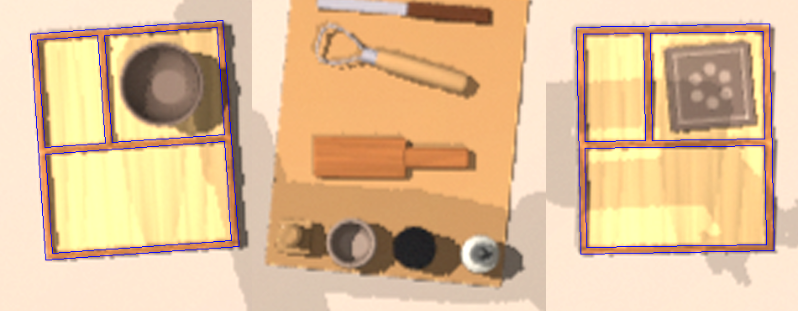

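```bash
cat >> h.py <<'E'
def rotz(a):  # tool pointing down, tool y (closing line) at angle a in world xy
    y=np.array([np.cos(a),np.sin(a),0]);z=np.array([0,0,-1.]);return np.stack([np.cross(y,z),y,z],1)
def wrist():
    s=sensors.read_state(); p,d=optics.grab_frame("wrist"); c=optics.camera_params("wrist")
    T=np.eye(4);T[:3,:3]=s["eef_rot"];T[:3,3]=s["eef_pos"];T=T@c["T_tool_cam"]
    K=c["mtx"];v,u=np.mgrid[:384,:512]
    X=np.stack([(u-K[0,2])/K[0,0]*d,(v-K[1,2])/K[1,1]*d,d],-1)
    W=X@T[:3,:3].T+T[:3,3];W[d<=0]=np.nan
    return p,W,T,K
def wortho(p,T,K,z,x0,x1,y0,y1,s=1.):
    gx,gy=np.mgrid[x1:x0:-s,y1:y0:-s].astype(float)
    q=((np.stack([gx,gy,np.full_like(gx,z)],-1)-T[:3,3])@T[:3,:3])@K.T
    return cv2.remap(p,(q[...,0]/q[...,2]).astype(np.float32),(q[...,1]/q[...,2]).astype(np.float32),cv2.INTER_CUBIC)
E
python3 - <<'E'
from h import *
ctrl.move_ptp([520,10,300],rotz(-np.pi/2)); ctrl.hold(.2)
p,W,T,K=wrist(); print(sensors.read_state()["t"],sensors.read_state()["eef_pos"])
np.savez("w0.npz",p=p,W=W,T=T,K=K)
o=np.clip(wortho(p,T,K,15,400,700,-180,190,.5)*1.3,0,255).astype(np.uint8)
for k in range(0,740,100):o[:,k]=o[:,k]*.5+[0,120,120]
for k in range(0,600,100):o[k]=o[k]*.5+[0,120,120]
cv2.imwrite("pics/w0.png",o[:,:,::-1])
z=W[...,2];print("board z",np.nanmedian(z[(abs(W[...,0]-510)<8)&(abs(W[...,1])<60)]))
for n,(xa,xb,ya,yb,h) in dict(loop=(590,690,-130,120,18),paddle=(510,600,-130,140,12),paddleh=(510,600,-80,-30,12),paddleb=(510,600,0,70,12),stamp=(430,510,90,145,58),stampfoot=(430,510,80,150,18),pot=(410,500,15,88,40),jar=(410,500,-60,12,50),bottle=(410,490,-135,-62,20),bottlet=(410,490,-135,-62,75)).items():
    m=(W[...,0]>xa)&(W[...,0]<xb)&(W[...,1]>ya)&(W[...,1]<yb)&(z>h)&(z<95)
    w=W[m]; 
    if len(w)<5: print(n,len(w));continue
    (rc,rs,ra)=cv2.minAreaRect(w[:,:2].astype(np.float32))
    print(n,m.sum(),np.round(rc,1),np.round(rs,1),round(ra,1),w.mean(0).round(1),np.percentile(w[:,2],[50,98]).round(1))
E
```

```text
2.6917 [520.01471314   9.49839685 299.917991  ]
board z 340.6939740133097
loop 2136 [671.8   1.5] [183.8  29.1] 77.3 [665.3 -22.4  27.1] [27.9 31.6]
paddle 3688 [562.8   2.3] [185.2  46.7] 90.0 [563.2  16.2  19.8] [19.3 23.9]
paddleh 644 [562.6 -55.1] [49.9 23.1] 89.9 [562.6 -54.7  22.4] [22.7 24.3]
paddleb 1764 [562.9  35. ] [46.7 70. ] 0.0 [563.4  34.8  18.9] [18.9 20.6]
stamp 329 [468.6 116.6] [26.2 26.7] 76.3 [469.8 115.9  63.6] [64.  66.2]
stampfoot 873 [468.7 116.4] [39.1 40. ] 86.4 [473.3 112.7  43.1] [37.4 65.9]
pot 498 [460.5  48.2] [57.4 56.8] 74.5 [461.4  48.2  45.9] [46.4 48.1]
jar 1010 [454.1 -24.9] [49.4 47.7] 0.6 [455.2 -24.9  56.7] [56.8 58.3]
bottle 951 [ 448.1 -100.4] [40.8 42.8] 38.2 [453.3 -96.6  54.7] [55.1 82.3]
bottlet 58 [ 447.7 -100.9] [ 7.7 10.3] 29.4 [ 448.1 -100.5   80.3] [80.2 84.9]
```

View pics/w0.png

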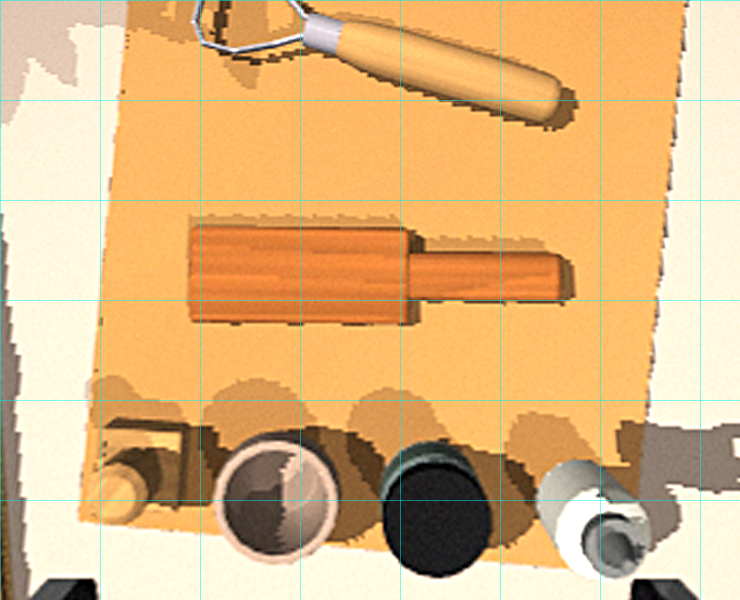

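```bash
cat >> h.py <<'E'
TB=(453.0,309.7,.0696); TT=(454.1,-323.8,.0164)
def inTray(t,lx,ly): c,s=np.cos(t[2]),np.sin(t[2]);return np.array([t[0]+c*lx-s*ly,t[1]+s*lx+c*ly])
def st(msg):
    s=sensors.read_state();print(msg,round(s["t"],1),s["eef_pos"].round(1),"w",round(s["grip_width"],1),"gf",round(s["grasp_force"],1),"F",s["force"].round(1),"q6",round(s["q"][5],2))
def pick(xy,a,z,opening,force,up=190):
    ctrl.gripper_to(opening); ctrl.move_ptp([*xy,z+100],rotz(a))
    ctrl.move_l([*xy,z+20],vel=200)
    if ctrl.move_l([*xy,z],vel=50,threshold=6): st("touched!"); e=sensors.read_state()["eef_pos"];ctrl.move_l([*xy,e[2]+2.5],vel=30)
    ctrl.gripper_to(0,force); ctrl.hold(.1); st("gripped")
    ctrl.move_l([*xy,z+20],vel=60); ctrl.move_l([*xy,up],vel=200); st("lifted")
def place(xy,a,z,opening,up=190):
    ctrl.move_ptp([*xy,up],rotz(a)); ctrl.move_l([*xy,z+20],vel=200); ctrl.hold(.2); st("above")
    print(ctrl.move_l([*xy,z-2],vel=25,threshold=3)); ctrl.hold(.1); st("down")
    ctrl.gripper_to(opening); ctrl.hold(.1); ctrl.move_l([*xy,z+30],vel=80); ctrl.move_l([*xy,up],vel=250); st("away")
E
python3 - <<'E'
from h import *
yaw=np.deg2rad(77.3); d=np.array([np.cos(yaw),np.sin(yaw)]); c=np.array([671.8,1.5])
g=c-34*d
a0=yaw-np.pi/2
best=None
tgt=inTray(TB,-68,0); yawp=np.pi/2+TB[2]; gp=tgt-34*np.array([np.cos(yawp),np.sin(yawp)])
for a in (a0,a0-np.pi):
    q=[ctrl.solve_ik([*g,60],rotz(a)),ctrl.solve_ik([*gp,60],rotz(a+yawp-yaw))]
    print(a,[None if k is None else round(k[5],2) for k in q])
    if best is None and all(k is not None for k in q): best=a
a=best
pick(g,a,32,50,40)
place(gp,a+yawp-yaw,33,46)
E
```

```text
-0.22165681500327983 [np.float64(0.04), np.float64(0.36)]
-3.363249468593073 [None, np.float64(-2.78)]
gripped 5.9 [664.8 -31.8  32.5] w 25.5 gf 38.5 F [ 0.2 -0.1  2.4] q6 0.04
lifted 7.2 [663.2 -31.5 188.3] w 25.5 gf 38.3 F [-0.8  0.3 -1.3] q6 0.04
above 9.8 [388.8 271.6  54.4] w 25.3 gf 38.3 F [-0.6 -0.8 -0.5] q6 0.36
True
down 10.6 [387.2 270.9  33.4] w 25.3 gf 38.8 F [0.3 0.7 5.8] q6 0.36
away 12.2 [386.6 270.6 188.7] w 45.9 gf 0.0 F [-0.2 -0.4 -0.1] q6 0.36
```

```bash
python3 - <<'E'
from h import *
pick([448,-100.6],0,45,66,35,up=220)
p=inTray(TB,63,71)
place(p,TB[2],46.5,62,up=220)
ctrl.move_ptp([430,290,330],rotz(-np.pi/2+.07+np.pi/2)); ctrl.hold(.2)
pic,W,T,K=wrist(); np.savez("w1.npz",p=pic,W=W,T=T,K=K)
cv2.imwrite("pics/w1.png",np.clip(pic*1.3,0,255).astype(np.uint8)[:,:,::-1])
E
```

```text
gripped 15.5 [ 448.4 -100.8   45.4] w 43.1 gf 35.9 F [-1.1  0.5  3.4] q6 -0.41
lifted 16.9 [ 447.  -100.2  218.6] w 43.0 gf 35.6 F [-0.3  0.1 -0.8] q6 -0.41
above 19.8 [512.1 385.6  68.5] w 42.6 gf 35.6 F [-0.3 -0.2 -0.3] q6 0.44
True
down 20.7 [510.5 384.7  46.5] w 42.9 gf 36.2 F [ 0.1 -0.5  5.5] q6 0.44
away 22.4 [510.  384.3 218.3] w 61.9 gf 0.0 F [-0.3 -0.5 -0.7] q6 0.44
```

View pics/w1.png

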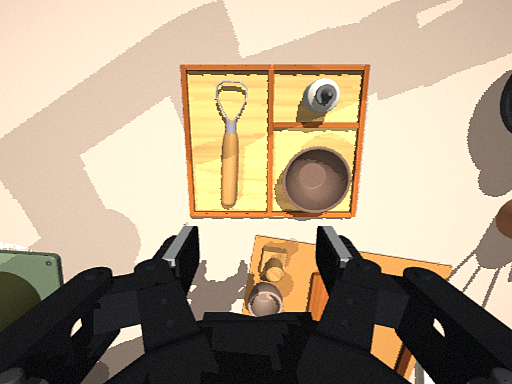

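The bowl tray is right: the loop tool (≈230,145) lies lengthwise in the long compartment and the bottle (≈322,97) stands upright in the pot compartment. The paddle is next.

```bash
python3 - <<'E'
from h import *
pick([562.8,11.3],0,30,62,50)
yp=TT[2]; g=inTray(TT,-68,9)
place(g,yp,31,62)
pick([468.6,116.5],0,56,50,35,up=200)
st("stamp"); 
E
```

```text
gripped 26.4 [563.4  11.2  30.5] w 46.5 gf 53.1 F [ 0.6 -0.3  1.8] q6 -0.13
lifted 27.7 [561.6  11.4 188.4] w 46.4 gf 52.9 F [-0.4  0.3 -1.7] q6 -0.13
above 30.1 [ 386.9 -316.9   52.5] w 47.0 gf 52.9 F [ 0.5 -0.1 -0.6] q6 -0.88
True
down 31.0 [ 385.7 -315.6   31.4] w 46.6 gf 53.5 F [-1.3 -0.5  5.4] q6 -0.88
away 32.6 [ 385.2 -315.1  188.6] w 62.0 gf 0.0 F [ 0.3  1.1 -1.2] q6 -0.88
gripped 36.0 [468.9 116.5  56.3] w 27.1 gf 34.5 F [-0.4 -0.1  2.3] q6 0.06
lifted 37.2 [467.6 116.4 198.7] w 26.8 gf 34.5 F [-0.2  0.4 -0.7] q6 0.06
stamp 37.2 [467.6 116.4 198.7] w 26.8 gf 34.5 F [-0.2  0.4 -0.7] q6 0.06
```

```bash
python3 - <<'E'
from h import *
place(inTray(TT,28,71),TT[2]+.063,57.5,48,up=200)
pick([454.1,-24.9],0,43,70,50,up=200)
place(inTray(TT,92,71),TT[2]-np.pi/2,44.5,68,up=220)
ctrl.move_ptp([430,-300,330],rotz(0)); ctrl.hold(.2)
pic,W,T,K=wrist(); np.savez("w2.npz",p=pic,W=W,T=T,K=K)
cv2.imwrite("pics/w2.png",np.clip(pic*1.3,0,255).astype(np.uint8)[:,:,::-1])
ctrl.move_ptp([400,0,350],rotz(0))
p,d=optics.grab_frame("scene");cv2.imwrite("pics/s2.png",p[:,:,::-1]); st("end")
E
```

```text
above 39.6 [ 482.2 -253.1   79.3] w 27.0 gf 34.5 F [ 0.3 -0.1  0.1] q6 -0.72
True
down 40.5 [ 480.5 -252.1   57.3] w 27.0 gf 34.9 F [ 0.2 -0.2  5.7] q6 -0.72
away 42.0 [ 480.4 -252.   199.2] w 48.0 gf 0.0 F [-0.2 -0.6 -0.2] q6 -0.72
gripped 44.8 [454.5 -25.   43.4] w 49.2 gf 51.8 F [-0.3 -0.2  3.6] q6 -0.25
lifted 46.1 [453.  -24.7 198.6] w 48.9 gf 51.8 F [ 0.2 -0.3 -2. ] q6 -0.25
above 48.4 [ 546.1 -252.    66.4] w 48.7 gf 51.8 F [ 0.3  0.2 -2.5] q6 0.98
True
down 49.2 [ 544.5 -251.1   44.4] w 48.9 gf 52.3 F [ 0.5 -0.2  5.7] q6 0.98
away 50.9 [ 544.  -250.7  218.3] w 68.1 gf 0.0 F [-0.9 -0.2 -0.9] q6 0.98
end 53.9 [400.4  -0.9 350. ] w 68.0 gf 0.0 F [ 0.1  0.  -0.7] q6 -0.22
```

View pics/w2.png

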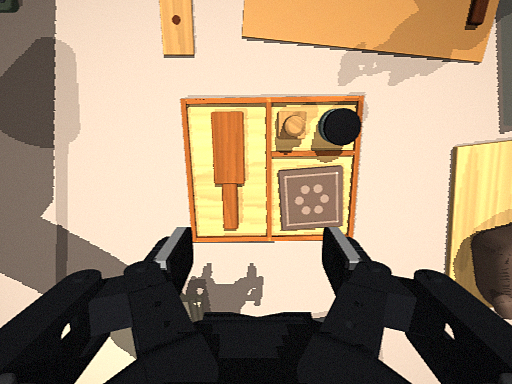

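View pics/s2.png

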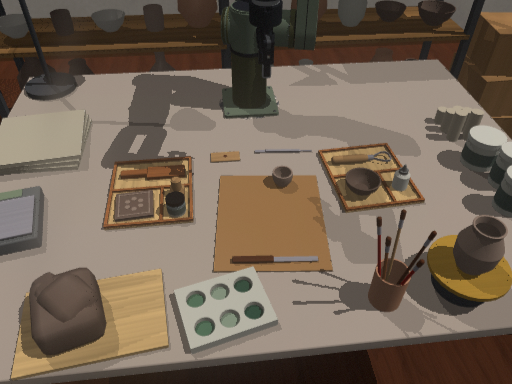

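The paddle (≈228,170 in the wrist picture) lies lengthwise in the long compartment, and the stamp (≈292,125) and jar (≈340,127) stand in the pot compartment. The tile, bowl and pinch pot look undisturbed. Before handing in I'll check the heights.

```bash
python3 - <<'E'
from h import *
def chk(f,items):
    W=np.load(f)["W"];z=W[...,2]
    for n,(x,y),r,h in items:
        m=(np.hypot(W[...,0]-x,W[...,1]-y)<r)&(z>h)&(z<100); w=W[m]
        rc=cv2.minAreaRect(w[:,:2].astype(np.float32)); print(n,np.round(rc[0],1),np.round(rc[1],1),np.percentile(w[:,2],[5,50,95]).round(1))
chk("w2.npz",[("jar",inTray(TT,92,71),32,45),("stamp",inTray(TT,28,71),30,55),("paddle blade",inTray(TT,-68,40),20,10),("paddle handle",inTray(TT,-68,-55),8,10)])
chk("w1.npz",[("bottle",inTray(TB,63,71),30,35),("loop",inTray(TB,-68,-45),6,10),("loop2",inTray(TB,-68,0),6,10)])
st("now");ctrl.finish_job()
E
```

```text
jar [ 546.2 -252. ] [49.  48.7] [55.3 57.9 59.2]
stamp [ 481.2 -251. ] [26.9 26.2] [61.7 65.  67. ]
paddle blade [ 384.8 -284.9] [39.2 38.9] [18.6 19.9 21.3]
paddle handle [ 386.9 -380.1] [15.1 14.3] [22.4 23.9 25.3]
bottle [510.9 384.2] [42.5 42.4] [47.7 57.4 78.4]
loop [388.3 260.2] [10.7 11.1] [29.6 31.1 32.5]
loop2 [384.8 305. ] [10.7 10.3] [28.8 30.5 32. ]
now 53.9 [400.4  -0.9 350. ] w 68.0 gf 0.0 F [ 0.1  0.  -0.7] q6 -0.22
the job is handed in; nothing more can be done
```

Both kit trays are made up and the job was handed in at about 54 s of the 134 s allowed; measured heights put all five pieces flat on their compartment floors, and the bowl, tile and pinch pot look unmoved in the final pictures.

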